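# Cover the photometer's sample chamber and lift the outer cover off the inner one

## Robot

A 7-joint arm with a two-finger parallel gripper is mounted at the origin on the work surface. World frame = base frame: x ahead of the robot, y to its left, z up, the work surface at z = 0. Lengths are in m, angles in rad, forces in N, time in s.
With the tool pointing down it reaches from about 0.4 to 0.85 m from the base axis. Payload 4.5 kg.
Tool frame: the origin (TCP) lies midway between the tips of the shut fingers; the grasp point (between the pads) lies 19 mm behind it; z points along the fingers, y is the line along which they close (so a half turn about z gives the same grasp; the last joint's range is limited). The gripper opens to 88 mm and grips with 3 to 60 N. Pads are 18 mm wide; open, the fingers measure 123 mm over their backs; the gripper's body (75 mm by 187 mm) begins 45 mm behind the grasp point.
Start: joints at [0.034, 0.689, -0.195, 1.565, 0.157, 0.902, -0.215], TCP at [0.625, 0, 0.239] pointing down, gripper open.
Joint ranges: [-3.01, 3.01], [-0.46, 2.08], [-1.47, 1.51], [0.13, 2.56], [-1, 4.14], [0.04, 2.09], [-2.66, 2.66]. Speed limits (rad/s): [2.57, 2.57, 3.14, 3.14, 3.14, 3.14, 3.14].

## Interface

Orientations are given as a unit quaternion [x, y, z, w].
In Python, from plant import r gives the robot as it stands.
- The arm moves only by the tool carry_out, never from a script. Its argument "plan" is a list of rows, each an object with "rot": the turn, a rotation vector about the tool's x, y, z in rad, a list of three; "xyz": the shift along the tool's x, y, z in m, a list of three; "grip": the closure in counts, from 0 (fully open) to 255 (shut). In form: [{"rot": [wx, wy, wz], "xyz": [dx, dy, dz], "grip": grip}, ...]. A call has 1 to 8 rows; each row is the pose to reach, as a shift and turn from the pose commanded when the call began, along the tool's axes at that moment; what a row does not reach only later rows make up. A row lasts 1/12 s, in which the tool goes at most 41.7 mm and 7.16 degrees, less where a joint would pass 70% of its speed; a pose out of reach is approached as far as the arm can. A call with a gripper value outside its range is refused whole. The fingers move at their own pace and stop on an object; "squeeze" is the grip in N (left out, the last holds). Time passes only in rows, so rows that repeat a pose let the fingers close. It gives the time, the measured TCP pose, the force, the opening and the grip force at its end, in the units of the state.
- r.get_state(): the state, without advancing time (a new reading comes with each control period).
- r.snapshot(name): name is "scene" or "side" or "wrist"; returns the picture (384x512x3 uint8, red, green, blue); there is no depth.
- r.camera_params(name): a dict with "fx", "fy", "cx", "cy" (pixels), "position" and "attitude" of the camera in the world; the wrist camera has in their place "hand_eye" (4x4, takes a point from camera to tool coordinates, whose origin is the TCP and whose axes are the flange's). Camera axes: x right, y down, z forward; pixel columns grow to the right and rows downward; lengths in m; the calibration is good to about 2 mm. A picture is of the moment at which its call begins: read the wrist's pose just before it. camera_params takes no time and is no camera call.
- r.finish_job(): hands the job in; it is judged then, once.
The state is a dict: "clock": time; "q": joint angles; "qd": joint speeds; "joint_torque": joint torques, N m; "tool_pos": TCP position; "eef_rot": TCP orientation; "contact_force": force on the tool from outside, world axes, zero at the start; "moment": the same for the moment, N m; "opening": opening from 0.0 (shut) to 1.0 (fully open); "finger_force": force on a finger pad.
Only numpy, scipy, OpenCV 4.12 (cv2) and the standard library are available. Lean on these libraries where they do the work, as an engineer would, in place of code of your own. Each camera call takes 0.05 s, during which the arm holds its last target. There are 200 camera calls.

## Task

Raise the yellow hold-down lever on the photometer's head until it leans back past upright, then pick up the nested pair of covers together by the red knob, lower them gently onto the round silver sample chamber so that the inner cover plugs its mouth, and let go of the knob. Then grip the blue outer cover by its collar, lift it alone straight up until it is wholly clear above the red knob, leaving the white inner cover seated and undisturbed, and finish while still holding the outer cover there, level and still above the chamber. Keep the two covers together until they sit on the chamber, leave the lever raised, and leave everything else on the bench where it is.

Things in the scene. Friction and masses are not known exactly. Their poses are not given: they have to be found in the camera images.
- chamber_mouth (a point): Centre of the mouth of the round silver sample chamber, at its rim, 85 mm above the bench; 89 mm outside, 80 mm inside, 55 mm deep. Fixed. The point's x axis is level and points from the chamber to the lever's pivot and the white housing (47 to 153 mm along x, 120 mm wide, 78 mm tall); z is up.
- hold_lever (a joint): Angle of the yellow hold-down lever, rad. 0 = at rest: it points from its pivot over the chamber's mouth (along chamber_mouth's -x), rising 0.35 rad above level, barring the way in. Grows as raised: upright at 1.22, stop at 1.5 (leaning back over the housing). No spring; slight friction (0.06 N m) keeps it where it is left. Starts between 0 and 0.25.
- lever_hinge (a point): The lever's pivot, 72 mm along x from the chamber's axis and 20 mm above the rim; the pivot's axis is level, along the chamber_mouth point's y. The two grey cheeks beside it are 32 mm wide overall and reach 8 mm above it.
- lever_tip (a point): Centre of the round flat end of the lever: a disc 22 mm across and 14 mm thick, 75 mm from the pivot, its axis parallel to the pivot, so it can be pinched across its 14 mm from above and turns between the fingers as the lever swings. The arm behind it is 10 mm wide and 9 mm deep.
- inner_knob (a point): On the inner cover's axis (z up), in the middle of the part of its red knob that shows above the blue collar: an upright cylinder 24 mm across, showing for 26 mm (13 mm above and below this point). Seated on the chamber, this point is 50 mm above chamber_mouth. At the start the pair stands on the coaster. Lifted by this knob, both covers come up together.
- outer_collar (a point): Centre of the blue outer cover's collar, half-way up: an upright tube 48 mm outside, 40 mm inside, 28 mm tall, on a round plate 100 mm across whose upper face is 14 mm below this point (skirt edge 22 mm below). The red knob comes up through the collar with 8 mm of room all round; nested, this point is 27 mm below inner_knob.
- inner_lid: White inner cover with red knob, about 0.15 kg; origin at the centre of the plug's underside, 62 mm below inner_knob, z up. Flange 88 mm across, 5 mm thick, underside 12 mm above the origin; below it a plug 74 mm across, 12 mm deep, tapered at the foot, which goes into the chamber until the flange rests on the rim.
- outer_lid: Blue outer cover, about 0.12 kg, lying loosely on the inner cover's flange; origin on its axis at the skirt's lower edge, 22 mm below outer_collar, z up.
- coaster: Cork coaster 116 mm across, 4 mm thick, fixed, on which the covers stand at the start; origin at the centre of its underside.
- vial_pink: Bystander: capped glass vial with pink contents, 24 mm across, 50 mm tall, standing; origin at the centre of its underside.
- vial_clear: Bystander: capped vial, pale, 24 mm across, 50 mm tall, standing; origin at the centre of its underside.
- reagent_bottle: Bystander: white bottle with red cap, 54 mm across, 120 mm tall, standing; origin at the centre of its underside.
- tablet_box: Bystander: small box, white with a green band, 100 x 55 x 60 mm tall; origin at the centre of its underside.
- brush: Bystander: red-handled brush lying along its own x, 170 mm long; origin within its length, on the bench.
- handheld_meter: Bystander: white hand-held meter with a grey knob, 160 x 80 x 50 mm tall, lying flat; origin at the centre of its underside.
- pen: Bystander: blue pen, 130 x 10 x 10 mm, lying along its own x; origin at the centre of its underside.
There are look-alikes about, which are no part of the job. Leave any black, purple or turquoise look-alike of the inner_lid alone.

How it is judged:
On the way, in this order (a step that is already met when the one before it is completed fails the run):
1. the hold-down lever is raised past upright (value of joint hold_lever above 1.22 rad), for 0.2 s.
2. the two covers are carried together, clear of the coaster (z of outer_collar in the frame of inner_knob between -0.032 and -0.022 m and horizontal distance between outer_collar and inner_knob below 0.008 m and height (world z) of inner_knob above 0.1 m), for 0.1 s.
3. both covers sit together on the chamber, the inner one plugging its mouth, let go (z of inner_knob in the frame of chamber_mouth between 0.046 and 0.053 m and horizontal distance between inner_knob and chamber_mouth below 0.007 m and angle between inner_knob's own z axis and vertical below 0.06 rad and z of outer_collar in the frame of inner_knob between -0.032 and -0.022 m and horizontal distance between outer_collar and inner_knob below 0.008 m and contact force between the fingers and inner_lid below 0.3 N and contact force between the fingers and outer_lid below 0.3 N), for 0.2 s.
At the end, for the whole second after the job is handed in: Outer cover held still and level (0.2 rad) in the fingers over the chamber (60 mm), collar centre over 35 mm above inner_knob, not touching the inner cover; inner cover seated (knob 46-53 mm above rim, 7 mm off axis, tilt 0.06 rad), untouched; lever above 1.22 rad (z of inner_knob in the frame of chamber_mouth between 0.046 and 0.053 m and horizontal distance between inner_knob and chamber_mouth below 0.007 m and angle between inner_knob's own z axis and vertical below 0.06 rad and value of joint hold_lever above 1.22 rad and z of outer_collar in the frame of inner_knob above 0.035 m and contact force between the fingers and outer_lid above 2 N and contact force between each of outer_lid, the arm, the fingers and inner_lid below 0.3 N and horizontal distance between outer_collar and chamber_mouth below 0.06 m and angle between outer_collar's own z axis and vertical below 0.2 rad and linear speed of outer_lid below 0.03 m/s and linear speed of inner_lid below 0.02 m/s); the arm keeps its last pose, push and grip.
It fails at once if the covers are parted before the inner one sits on the chamber, or the inner one is pulled up or shifted when the outer is lifted ((z of outer_collar in the frame of inner_knob above -0.015 m or horizontal distance between outer_collar and inner_knob above 0.025 m) and (z of inner_knob in the frame of chamber_mouth above 0.056 m or horizontal distance between inner_knob and chamber_mouth above 0.009 m)).
It fails at once if the covers are dropped onto the chamber (horizontal distance between inner_knob and chamber_mouth below 0.03 m and z of inner_knob in the frame of chamber_mouth below 0.08 m and linear speed of inner_lid above 0.4 m/s).
It fails at once if a bystander is moved (over 25 mm) or tipped (distance of any of vial_pink, vial_clear, reagent_bottle, tablet_box, brush, handheld_meter, pen from where it was at the start of the episode above 0.025 m or angle between any of vial_pink, vial_clear, reagent_bottle, tablet_box, brush, handheld_meter, pen's own z axis and vertical above 0.35 rad).
It also fails if it takes over 64 s, if anything falls off the work surface, if the arm or the gripper's body presses on something with over 40 N, if the wrist force passes 120 N, or if a joint passes its speed limit or range.

## Working session

There is one attempt and no reset: what is moved stays moved. The work goes in short steps, Python scripts to look and compute and a tool call to move; the robot and the scene stay as the last step left them, time stands still between calls to the robot, and variables do not carry over. Pictures are saved under pics/ and viewed, at most 12 in all, crops included, and the job is handed in when it is done.

Besides the shell and the picture viewer there is one more tool, called after "Emit:" by a JSON object that holds its "op" and its "data", one argument or row to a line. carry_out: Moves the arm, as the interface text tells. Its arguments: {"type":"object","properties":{"plan":{"type":"array"},"squeeze":{"type":"number"}},"required":["plan"]}

```bash
ls; mkdir -p pics; python3 - <<'E'
from plant import r
import cv2,json
for n in ("scene","side","wrist"):
    im=r.snapshot(n); cv2.imwrite(f"pics/{n}0.png",im[:,:,::-1]); print(n,r.camera_params(n))
print(r.get_state())
E
```

```text
pics
scene {'fx': 490.38756691046456, 'fy': 490.38756691046456, 'cx': 248.6010190134998, 'cy': 192.22699342107651, 'position': array([1.41340327, 0.23232531, 0.9523514 ]), 'attitude': array([ 0.56147699,  0.7262147 , -0.3171103 , -0.23832093])}
side {'fx': 468.1657883568679, 'fy': 468.1657883568679, 'cx': 257.04149620087514, 'cy': 193.75227611236247, 'position': array([ 0.19795323, -0.86414819,  0.87052817]), 'attitude': array([ 0.88669089, -0.18091636,  0.07530982, -0.41878034])}
wrist {'fx': 286.90071541196426, 'fy': 286.90071541196426, 'cx': 255.82077598603735, 'cy': 194.55116148288545, 'hand_eye': array([[ 4.94220442e-04, -9.51943767e-01, -3.06272460e-01,
         7.98195646e-02],
       [ 9.99999877e-01,  4.61559260e-04,  1.79062527e-04,
        -1.27546692e-04],
       [-2.90945662e-05, -3.06272511e-01,  9.51943879e-01,
        -1.45465123e-01],
       [ 0.00000000e+00,  0.00000000e+00,  0.00000000e+00,
         1.00000000e+00]])}
{'clock': 0.15, 'q': array([ 0.03380366,  0.68978174, -0.19453371,  1.56607307,  0.15734155,
        0.90250395, -0.21509415]), 'qd': array([-0.00026052, -0.00170981, -0.00069849, -0.00630729,  0.00092667,
        0.00219062,  0.00106846]), 'joint_torque': array([-1.46674727e-03, -5.27863634e+01, -1.26819178e+00, -1.53587687e+01,
       -5.24473807e-02,  3.92338901e-03,  1.12435155e-04]), 'tool_pos': array([ 6.24533882e-01, -4.47458993e-05,  2.38108966e-01]), 'eef_rot': array([ 7.07073290e-01,  7.07139938e-01, -5.28838983e-04, -4.37054453e-04]), 'contact_force': array([ 0.04843439,  0.28487146, -0.08563321]), 'moment': array([ 0.06791033, -0.02401685,  0.00619798]), 'finger_force': 0.0, 'opening': 1.0031592616528282}
```

View pics/scene0.png

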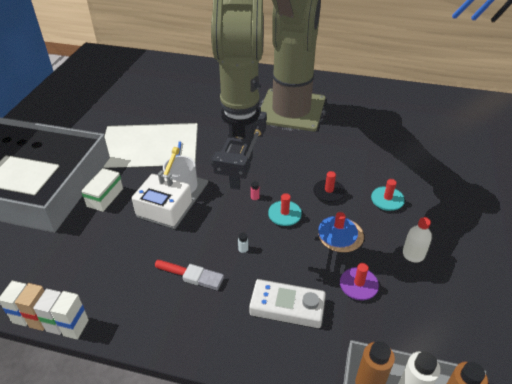

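View pics/side0.png

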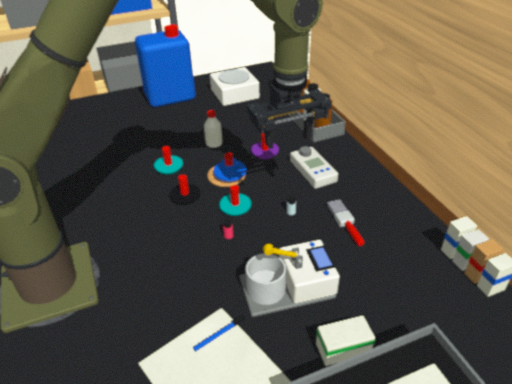

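The scene view shows the blue pair at about (340,228) and the photometer at about (175,185). The side view shows the pair at (228,168), the chamber at (266,275) and the yellow lever tip at (268,250). I'll write the helpers and look at zoomed crops.

```bash
cat > h.py <<'E'
import numpy as np, cv2
from plant import r
from scipy.spatial.transform import Rotation as R
def cam(n, st=None):
    c=r.camera_params(n)
    if n=="wrist":
        T=np.eye(4); T[:3,:3]=R.from_quat(st["eef_rot"]).as_matrix(); T[:3,3]=st["tool_pos"]
        T=T@c["hand_eye"]; return c,T[:3,:3],T[:3,3]
    return c,R.from_quat(c["attitude"]).as_matrix(),c["position"]
def ray(C,u,v):
    c,M,p=C; d=M@np.array([(u-c["cx"])/c["fx"],(v-c["cy"])/c["fy"],1]); return p,d/np.linalg.norm(d)
def plane(C,u,v,z):
    p,d=ray(C,u,v); return p+d*(z-p[2])/d[2]
def tri(a,b):
    (p,d),(q,e)=a,b
    s=np.linalg.lstsq(np.c_[d,-e],q-p,rcond=None)[0]; A=p+s[0]*d;B=q+s[1]*e
    return (A+B)/2,np.linalg.norm(A-B)
def proj(C,X):
    c,M,p=C; x=M.T@(np.asarray(X)-p); return np.array([c["fx"]*x[0]/x[2]+c["cx"],c["fy"]*x[1]/x[2]+c["cy"]])
def mask(im,lo,hi):
    h=cv2.cvtColor(im,cv2.COLOR_RGB2HSV); return cv2.inRange(h,np.array(lo),np.array(hi))
def blobs(m,amin=15):
    n,l,s,c=cv2.connectedComponentsWithStats(m); return [(c[i].round(1),s[i].tolist()) for i in range(1,n) if s[i][4]>=amin]
YEL=((20,120,90),(34,255,255)); BLU=((105,150,60),(125,255,255)); RED=((174,150,80),(180,255,255)); RED0=((0,180,80),(6,255,255))
E
python3 - <<'E'
from h import *
ims={n:cv2.imread(f"pics/{n}0.png")[:,:,::-1].copy() for n in("scene","side")}
for n,im in ims.items():
    print(n,"Y",blobs(mask(im,*YEL)),"\nB",blobs(mask(im,*BLU),40),"\nR",blobs(mask(im,*RED)|mask(im,*RED0)))
a=cv2.resize(ims["scene"][130:230,120:220],None,fx=4,fy=4,interpolation=2); b=cv2.resize(ims["side"][225:325,235:335],None,fx=4,fy=4,interpolation=2)
cv2.imwrite("pics/crop1.png",np.hstack([a,b])[:,:,::-1])
E
```

```text
scene Y [(array([172.4, 158.6]), [166, 148, 13, 26, 77])] 
B [(array([19.4, 51.9]), [0, 0, 52, 116, 2333]), (array([462.1,   7.9]), [453, 0, 20, 18, 86]), (array([481.6,   8.9]), [472, 0, 21, 19, 101]), (array([337.2, 232.5]), [319, 217, 38, 29, 749]), (array([ 72.1, 319.7]), [56, 306, 28, 22, 107])] 
R [(array([329.6, 185.4]), [327, 179, 7, 14, 38]), (array([285.1, 206. ]), [283, 200, 6, 13, 37]), (array([338.2, 216.1]), [336, 213, 8, 8, 17]), (array([339.2, 223.5]), [335, 218, 9, 10, 39]), (array([424.1, 223.1]), [420, 219, 10, 9, 27]), (array([360.8, 280.1]), [356, 273, 9, 13, 44])]
side Y [(array([305.5, 100.5]), [300, 98, 12, 6, 52]), (array([273.4, 116.4]), [268, 115, 14, 4, 21]), (array([277. , 250.8]), [263, 243, 34, 15, 249])] 
B [(array([130.8,   5.3]), [112, 0, 39, 14, 388]), (array([165.2,  68.9]), [135, 32, 61, 75, 3502]), (array([229.9, 170.5]), [214, 158, 33, 23, 503]), (array([450.4, 240.1]), [444, 234, 14, 13, 65]), (array([494.8, 277.9]), [483, 271, 29, 13, 113]), (array([214. , 335.7]), [194, 322, 41, 28, 170])] 
R [(array([171.2,  30.4]), [165, 24, 13, 13, 128]), (array([210.6, 112.9]), [207, 109, 8, 8, 50]), (array([263.6, 141.7]), [261, 133, 8, 17, 73]), (array([166.4, 153.6]), [161, 145, 10, 20, 134]), (array([228.5, 157.7]), [224, 152, 9, 13, 86]), (array([183.2, 184.4]), [178, 174, 11, 22, 187]), (array([234.3, 193.5]), [230, 185, 10, 20, 140]), (array([354.8, 234.1]), [346, 222, 19, 25, 206]), (array([226.9, 227.2]), [223, 225, 10, 7, 22]), (array([475.7, 264.4]), [470, 257, 14, 15, 81])]
```

View pics/crop1.png

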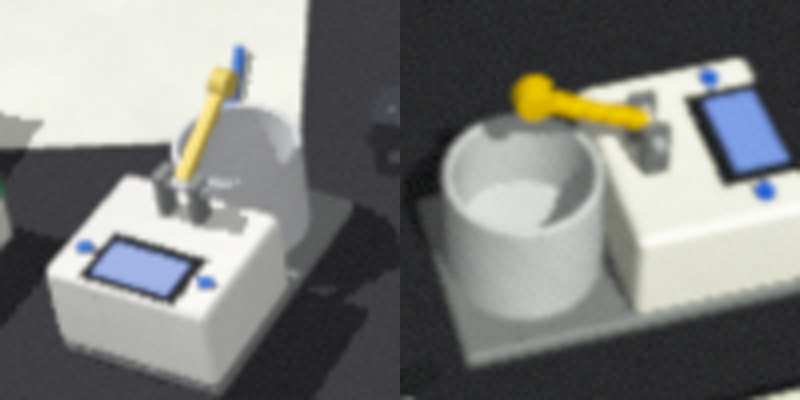

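The crops show the lever tip at scene (175.5,150.5) and side (268.8,249.2). The pivot is near scene (166,175.5) and side (296,255), and the rim centre is near side (266,268).

```bash
python3 - <<'E'
from h import *
np.set_printoptions(precision=4,suppress=True)
S=cam("scene");D=cam("side")
print("rim",plane(D,266,268.5,.085))
t,e=tri(ray(S,175.5,150.5),ray(D,268.8,249.2));p,f=tri(ray(S,165.8,175.5),ray(D,296.3,255));print("tip",t,e,"piv",p,f)
print("knob",tri(ray(S,338.9,221.),ray(D,228.5,157.7)))
print("pairblue",plane(S,340,232,.025),plane(D,229.9,172,.025))
# bench positions of others
for n,u,v,z in(("vialp",255,198,0),("vialc",243,250,0),("turq1",285,213,0),("turq2",388,198,0),("black",331,191,0),("purple",360,284,0),("bottle",416,255,0),("meter",288,305,.02),("box",103,195,.0)): print(n,plane(S,u,v,z))
E
```

```text
rim [ 0.4679 -0.2296  0.085 ]
tip [ 0.4749 -0.2266  0.1413] 0.002568792903295915 piv [ 0.5374 -0.2344  0.1044] 0.0032564623393844527
knob (array([0.546 , 0.2275, 0.0639]), np.float64(0.004590971015284498))
pairblue [0.5484 0.2334 0.025 ] [0.5405 0.2117 0.025 ]
vialp [ 0.4559 -0.0124  0.    ]
vialc [0.6462 0.0048 0.    ]
turq1 [0.4926 0.0808 0.    ]
turq2 [0.3647 0.3469 0.    ]
black [0.3752 0.1893 0.    ]
purple [0.6781 0.2995 0.    ]
bottle [ 0.5553  0.4255 -0.    ]
meter [0.7908 0.1487 0.02  ]
box [ 0.5498 -0.4322  0.    ]
```

Emit:
{"op": "carry_out", "data": {
  "plan": [
    {"rot": [0, 0, -0.12], "xyz": [-0.03, -0.02, 0], "grip": 0},
    {"rot": [0, 0, -0.24], "xyz": [-0.06, -0.04, 0], "grip": 0},
    {"rot": [0, 0, -0.36], "xyz": [-0.09, -0.06, 0], "grip": 0},
    {"rot": [0, 0, -0.48], "xyz": [-0.12, -0.08, 0], "grip": 0},
    {"rot": [0, 0, -0.6], "xyz": [-0.15, -0.1, 0], "grip": 0},
    {"rot": [0, 0, -0.72], "xyz": [-0.18, -0.12, 0], "grip": 0},
    {"rot": [0, 0, -0.84], "xyz": [-0.21, -0.14, 0], "grip": 0},
    {"rot": [0, 0, -0.96], "xyz": [-0.23, -0.155, 0], "grip": 0}
  ]
}}

```text
clock: 0.82
tool_pos: [0.4674, -0.2334, 0.2383]
eef_rot: [0.299, 0.954, -0.001, -0.001]
contact_force: [0.8, -0.6, -0.3]
opening: 0.999
finger_force: 0.0
```

Emit:
{"op": "carry_out", "data": {
  "plan": [
    {"rot": [0, 0, -0.12], "xyz": [0, 0, 0], "grip": 0},
    {"rot": [0, 0, -0.24], "xyz": [0, 0, 0], "grip": 0},
    {"rot": [0, 0, -0.36], "xyz": [0, 0, 0], "grip": 0},
    {"rot": [0, 0, -0.48], "xyz": [0, 0, 0], "grip": 0},
    {"rot": [0, 0, -0.54], "xyz": [0, 0, 0], "grip": 0},
    {"rot": [0, 0, -0.54], "xyz": [0, 0, 0], "grip": 0},
    {"rot": [0, 0, -0.54], "xyz": [0, 0, 0], "grip": 0}
  ]
}}

```text
clock: 1.4
tool_pos: [0.4698, -0.2301, 0.2385]
eef_rot: [0.036, 0.999, 0.0, -0.0]
contact_force: [-0.1, 0.1, -0.1]
opening: 1.0
finger_force: 0.0
```

```bash
python3 - <<'E'
from h import *
np.set_printoptions(precision=4,suppress=True)
st=r.get_state(); im=r.snapshot("wrist"); cv2.imwrite("pics/w1.png",im[:,:,::-1]); np.save("w1.npy",dict(st),allow_pickle=True)
print(st["tool_pos"],R.from_quat(st["eef_rot"]).as_matrix(),st["q"],st["contact_force"])
W=cam("wrist",st)
print(blobs(mask(im,*YEL)), proj(W,[.468,-.23,.085]),proj(W,[.475,-.2266,.141]))
E
```

```text
[ 0.4698 -0.2301  0.2385] [[-0.9973  0.0729 -0.0003]
 [ 0.0729  0.9973  0.0004]
 [ 0.0003  0.0003 -1.    ]] [ 0.7751  0.6221 -0.6665  1.8565  0.5052  0.8389  1.3499] [-0.0863  0.1241 -0.0827]
[(array([258.6, 212.8]), [252, 188, 17, 59, 661]), (array([ 70.9, 312.8]), [58, 285, 34, 56, 798]), (array([440.8, 313.1]), [420, 285, 34, 56, 746]), (array([445.1, 363. ]), [337, 355, 175, 14, 1329]), (array([274.2, 364.7]), [229, 361, 102, 8, 595])] [255.4275 178.3273] [259.7929 201.4144]
```

View pics/w1.png

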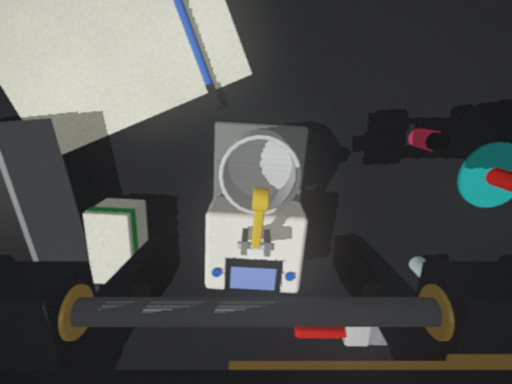

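Wrist view: rim circle centred at about (260,173), lever tip at about (260,199), lever base near (256,241), and panel dots at (217,272) and (290,276).

```bash
python3 - <<'E'
from h import *
np.set_printoptions(precision=4,suppress=True)
st=np.load("w1.npy",allow_pickle=True).item(); im=cv2.imread("pics/w1.png")[:,:,::-1].copy(); W=cam("wrist",st)
c=plane(W,260,173,.085); print("rim",c,[np.linalg.norm(plane(W,a,173,.085)-plane(W,b,173,.085)) for a,b in((219,301),)])
d=blobs(mask(im[255:295,205:305],*BLU),6);print(d)
a,b=plane(W,217,272,.08),plane(W,290,276,.08);print(a,b,"yaw from dots",np.arctan2(b[1]-a[1],b[0]-a[0])-np.pi/2*np.sign(b[1]-a[1]))
p=plane(W,256.5,243,.105);print("piv",p,p-c)
m=mask(im[180:255,240:280],*YEL);ys,xs=np.nonzero(m)
for y in range(0,75,6): s=xs[ys==y]; print(y+180,(s.min()+240,s.max()+240) if len(s) else None,end=" ")
t=plane(W,260.3,199,.145);print("\ntip",t, t-c)
E
```

```text
rim [ 0.4625 -0.2247  0.085 ] [np.float64(0.08767962666720036)]
[(array([11.2, 17.1]), [8, 14, 8, 7, 44]), (array([84.6, 21. ]), [81, 18, 8, 7, 41])]
[ 0.5834 -0.2854  0.08  ] [ 0.5956 -0.1968  0.08  ] yaw from dots -0.13668545946392463
piv [ 0.5348 -0.2337  0.105 ] [ 0.0723 -0.009   0.02  ]
180 None 186 None 192 (np.int64(253), np.int64(267)) 198 (np.int64(253), np.int64(268)) 204 (np.int64(252), np.int64(267)) 210 (np.int64(254), np.int64(266)) 216 (np.int64(254), np.int64(262)) 222 (np.int64(254), np.int64(261)) 228 (np.int64(253), np.int64(261)) 234 (np.int64(252), np.int64(260)) 240 (np.int64(252), np.int64(259)) 246 (np.int64(253), np.int64(258)) 252 None 
tip [ 0.4714 -0.226   0.145 ] [ 0.0089 -0.0013  0.06  ]
```

Emit:
{"op": "carry_out", "data": {
  "plan": [
    {"rot": [0, 0, 0.057], "xyz": [-0.0014, 0.0044, 0.03], "grip": 0},
    {"rot": [0, 0, 0.057], "xyz": [-0.0014, 0.0044, 0.06], "grip": 0},
    {"rot": [0, 0, 0.057], "xyz": [-0.0014, 0.0044, 0.09], "grip": 0},
    {"rot": [0, 0, 0.057], "xyz": [-0.0014, 0.0044, 0.107], "grip": 0},
    {"rot": [0, 0, 0.057], "xyz": [-0.0014, 0.0044, 0.107], "grip": 0},
    {"rot": [0, 0, 0.057], "xyz": [-0.0014, 0.0044, 0.107], "grip": 150},
    {"rot": [0, 0, 0.057], "xyz": [-0.0014, 0.0044, 0.107], "grip": 150},
    {"rot": [0, 0, 0.057], "xyz": [-0.0014, 0.0044, 0.107], "grip": 150}
  ],
  "squeeze": 8
}}

```text
clock: 2.12
tool_pos: [0.4728, -0.2259, 0.1332]
eef_rot: [0.064, 0.998, -0.0, 0.001]
contact_force: [0.5, -0.2, -0.1]
opening: 0.795
finger_force: 0.0
```

Emit:
{"op": "carry_out", "data": {
  "plan": [
    {"rot": [0, 0, 0], "xyz": [0, 0, 0], "grip": 255},
    {"rot": [0, 0, 0], "xyz": [0, 0, 0], "grip": 255},
    {"rot": [0, 0, 0], "xyz": [0, 0, 0], "grip": 255},
    {"rot": [0, 0, 0], "xyz": [0, 0, 0], "grip": 255},
    {"rot": [0, 0, 0], "xyz": [0, 0, 0], "grip": 255},
    {"rot": [0, 0, 0], "xyz": [0, 0, 0], "grip": 255}
  ]
}}

```text
clock: 2.62
tool_pos: [0.4717, -0.2257, 0.1318]
eef_rot: [0.064, 0.998, -0.0, 0.0]
contact_force: [-0.1, -1.0, 0.5]
opening: 0.346
finger_force: 0.0
```

```bash
python3 - <<'E'
from h import *
st=r.get_state(); im=r.snapshot("side"); cv2.imwrite("pics/s1.png",cv2.resize(im[190:330,200:360],None,fx=4,fy=4)[:,:,::-1])
print(st["tool_pos"],R.from_quat(st["eef_rot"]).as_matrix().round(3),st["opening"],st["finger_force"],st["contact_force"])
for a in np.linspace(.57,1.79,9): print(a.round(2),(-.075*(np.cos(.57)-np.cos(a))).round(4),(-.075*(np.sin(a)-np.sin(.57))).round(4))
E
```

```text
[ 0.4717428  -0.22571605  0.13177906] [[-0.992  0.127  0.   ]
 [ 0.127  0.992 -0.   ]
 [-0.    -0.    -1.   ]] 0.34588633355372256 0.0 [-0.09029129 -0.98544679  0.54576662]
0.57 -0.0 -0.0
0.72 -0.0069 -0.0091
0.88 -0.0151 -0.0171
1.03 -0.0244 -0.0237
1.18 -0.0346 -0.0289
1.33 -0.0454 -0.0324
1.48 -0.0567 -0.0343
1.64 -0.0681 -0.0344
1.79 -0.0795 -0.0327
```

View pics/s1.png

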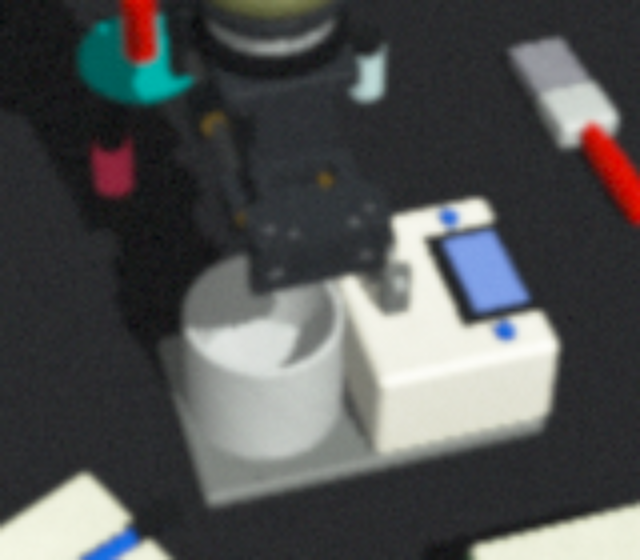

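The side view shows the gripper over the chamber at the lever tip, with the fingers still closing.

Emit:
{"op": "carry_out", "data": {
  "plan": [
    {"rot": [0, 0, 0], "xyz": [0, 0, 0], "grip": 255},
    {"rot": [0, 0, 0], "xyz": [0, 0, 0], "grip": 255},
    {"rot": [0, 0, 0], "xyz": [0, 0, 0], "grip": 255},
    {"rot": [0, 0, 0], "xyz": [0, 0, 0], "grip": 255},
    {"rot": [0, 0, 0], "xyz": [0, 0, 0], "grip": 255}
  ]
}}

```text
clock: 3.08
tool_pos: [0.4716, -0.2262, 0.1317]
eef_rot: [0.064, 0.998, -0.0, -0.0]
contact_force: [0.4, -2.3, -0.1]
opening: 0.158
finger_force: 8.0
```

Gripped at 14 mm. Next I swing the lever through its arc.

Emit:
{"op": "carry_out", "data": {
  "plan": [
    {"rot": [0, 0, 0], "xyz": [-0.003, 0, -0.0047], "grip": 255},
    {"rot": [0, 0, 0], "xyz": [-0.0069, 0, -0.0091], "grip": 255},
    {"rot": [0, 0, 0], "xyz": [-0.0108, 0, -0.0132], "grip": 255},
    {"rot": [0, 0, 0], "xyz": [-0.0151, 0, -0.0171], "grip": 255},
    {"rot": [0, 0, 0], "xyz": [-0.0197, 0, -0.0205], "grip": 255},
    {"rot": [0, 0, 0], "xyz": [-0.0244, 0, -0.0237], "grip": 255},
    {"rot": [0, 0, 0], "xyz": [-0.0294, 0, -0.0265], "grip": 255},
    {"rot": [0, 0, 0], "xyz": [-0.0346, 0, -0.0289], "grip": 255}
  ]
}}

```text
clock: 3.75
tool_pos: [0.5056, -0.2308, 0.1613]
eef_rot: [0.064, 0.998, -0.001, -0.001]
contact_force: [-4.5, -3.3, 1.8]
opening: 0.159
finger_force: 8.0
```

Emit:
{"op": "carry_out", "data": {
  "plan": [
    {"rot": [0, 0, 0], "xyz": [-0.0054, 0, -0.0019], "grip": 255},
    {"rot": [0, 0, 0], "xyz": [-0.0108, 0, -0.0035], "grip": 255},
    {"rot": [0, 0, 0], "xyz": [-0.0164, 0, -0.0047], "grip": 255},
    {"rot": [0, 0, 0], "xyz": [-0.0221, 0, -0.0054], "grip": 255},
    {"rot": [0, 0, 0], "xyz": [-0.0278, 0, -0.0057], "grip": 255},
    {"rot": [0, 0, 0], "xyz": [-0.0335, 0, -0.0055], "grip": 255},
    {"rot": [0, 0, 0], "xyz": [-0.0392, 0, -0.0048], "grip": 255},
    {"rot": [0, 0, 0], "xyz": [-0.044, 0, -0.004], "grip": 255}
  ]
}}

```text
clock: 4.42
tool_pos: [0.5514, -0.2371, 0.1656]
eef_rot: [0.064, 0.998, -0.001, 0.002]
contact_force: [-1.9, -4.4, 4.6]
opening: 0.155
finger_force: 8.0
```

Emit:
{"op": "carry_out", "data": {
  "plan": [
    {"rot": [0, 0, 0], "xyz": [0, 0, 0], "grip": 255},
    {"rot": [0, 0, 0], "xyz": [0, 0, 0], "grip": 255},
    {"rot": [0, 0, 0], "xyz": [0, 0, 0], "grip": 255}
  ]
}}

```text
clock: 4.67
tool_pos: [0.552, -0.2371, 0.1655]
eef_rot: [0.064, 0.998, -0.001, 0.002]
contact_force: [0.2, -5.4, 2.3]
opening: 0.166
finger_force: 8.0
```

Emit:
{"op": "carry_out", "data": {
  "plan": [
    {"rot": [0, 0, 0], "xyz": [0, 0, 0], "grip": 0},
    {"rot": [0, 0, 0], "xyz": [0, 0, 0], "grip": 0},
    {"rot": [0, 0, 0], "xyz": [0, 0, 0], "grip": 0},
    {"rot": [0, 0, 0], "xyz": [0, 0, 0], "grip": 0},
    {"rot": [0, 0, 0], "xyz": [0, 0, -0.03], "grip": 0},
    {"rot": [0, 0, 0], "xyz": [0, 0, -0.06], "grip": 0},
    {"rot": [0, 0, 0], "xyz": [0.02, 0.02, -0.08], "grip": 0},
    {"rot": [0, 0, 0], "xyz": [0.04, 0.06, -0.08], "grip": 0}
  ]
}}

```text
clock: 5.33
tool_pos: [0.5209, -0.1775, 0.2479]
eef_rot: [0.068, 0.998, -0.001, 0.004]
contact_force: [0.7, 1.0, 0.1]
opening: 0.739
finger_force: 0.0
```

```bash
python3 - <<'E'
from h import *
np.set_printoptions(precision=4,suppress=True)
st=r.get_state(); im=r.snapshot("side"); w=r.snapshot("wrist")
a=cv2.resize(im[200:330,220:350],(500,500)); cv2.imwrite("pics/s2.png",np.hstack([a[:384,:280] if 0 else a[:384,:288],w])[:,:,::-1])
D=cam("side");S=cam("scene");sc=r.snapshot("scene")
p=np.array([.534,-.234,.105]);c=np.array([.4625,-.2247,.085]);ex=np.array([np.cos(.13),-np.sin(.13),0])
for j in (1.3,1.4,1.5):
    f=j+.35; t=p-ex*.075*np.cos(f)+[0,0,.075*np.sin(f)]; print(j,t,proj(D,t),proj(S,t))
print("rim side",proj(D,c),blobs(mask(im,*YEL)),blobs(mask(sc,*YEL)))
print(st["tool_pos"])
E
```

```text
1.3 [ 0.5399 -0.2348  0.1798] [297.9952 229.8774] [160.9838 153.8975]
1.4 [ 0.5473 -0.2357  0.1788] [301.3114 229.5228] [159.5542 155.9331]
1.5 [ 0.5545 -0.2367  0.1771] [304.5382 229.4327] [158.1817 158.1806]
rim side [262.8633 267.6893] [(array([300. ,  90.5]), [300, 83, 1, 16, 16]), (array([301.1, 236.1]), [295, 224, 14, 32, 218])] [(array([160.9, 162.9]), [156, 153, 10, 23, 96])]
[ 0.5209 -0.1775  0.2479]
```

View pics/s2.png

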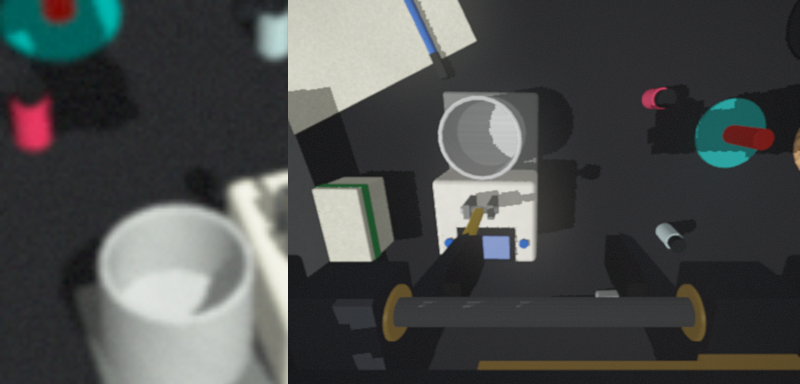

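Lever leaning back at about 1.42 rad (side blob tip near (302,230)), and the rim in this wrist view is centred at about (193,137.5). Next I go above the pair.

Emit:
{"op": "carry_out", "data": {
  "plan": [
    {"rot": [0, 0, 0], "xyz": [0.002, 0.025, 0], "grip": 0},
    {"rot": [0, 0, 0], "xyz": [0.005, 0.06, 0], "grip": 0},
    {"rot": [0, 0, 0], "xyz": [0.008, 0.1, 0], "grip": 0},
    {"rot": [0, 0, 0], "xyz": [0.011, 0.14, 0], "grip": 0},
    {"rot": [0, 0, 0], "xyz": [0.014, 0.18, 0], "grip": 0},
    {"rot": [0, 0, 0], "xyz": [0.017, 0.22, 0], "grip": 0},
    {"rot": [0, 0, 0], "xyz": [0.02, 0.26, 0], "grip": 0},
    {"rot": [0, 0, 0], "xyz": [0.023, 0.3, 0], "grip": 0}
  ]
}}

```text
clock: 6.15
tool_pos: [0.5345, 0.128, 0.2442]
eef_rot: [0.064, 0.998, -0.0, -0.0]
contact_force: [0.1, -0.5, 0.5]
opening: 1.001
finger_force: 0.0
```

Emit:
{"op": "carry_out", "data": {
  "plan": [
    {"rot": [0, 0, 0], "xyz": [0.002, 0.035, 0], "grip": 0},
    {"rot": [0, 0, 0], "xyz": [0.004, 0.07, 0], "grip": 0},
    {"rot": [0, 0, 0], "xyz": [0.007, 0.09, 0], "grip": 0},
    {"rot": [0, 0, 0], "xyz": [0.007, 0.104, 0], "grip": 0},
    {"rot": [0, 0, 0], "xyz": [0.007, 0.104, 0], "grip": 0},
    {"rot": [0, 0, 0], "xyz": [0.007, 0.104, 0], "grip": 0},
    {"rot": [0, 0, 0], "xyz": [0.007, 0.104, 0], "grip": 0}
  ]
}}

```text
clock: 6.73
tool_pos: [0.541, 0.2278, 0.2441]
eef_rot: [0.065, 0.998, -0.001, -0.0]
contact_force: [-0.1, -0.7, -0.3]
opening: 0.995
finger_force: 0.0
```

```bash
python3 - <<'E'
from h import *
np.set_printoptions(precision=4,suppress=True)
st=r.get_state(); im=r.snapshot("wrist"); cv2.imwrite("pics/w2.png",im[:,:,::-1]); np.save("w2.npy",dict(st),allow_pickle=True)
W=cam("wrist",st); print(st["tool_pos"],R.from_quat(st["eef_rot"]).as_matrix())
m=mask(im,*BLU)
for b in blobs(m,300): print("B",b)
cs=max(cv2.findContours(m,cv2.RETR_EXTERNAL,cv2.CHAIN_APPROX_NONE)[0],key=cv2.contourArea)
e=cv2.fitEllipse(cv2.convexHull(cs));print("ell",e,plane(W,*e[0],.023))
for b in blobs(mask(im,*RED)|mask(im,*RED0),60): print("R",b)
E
```

```text
[0.541  0.2278 0.2441] [[-0.9915  0.1302 -0.0004]
 [ 0.1302  0.9915 -0.0025]
 [ 0.0001 -0.0025 -1.    ]]
B (array([252.6, 167.7]), [219, 130, 75, 74, 2741])
ell ((256.45782470703125, 166.71786499023438), (73.60688018798828, 74.3299331665039), 60.97392654418945) [0.5413 0.2284 0.023 ]
R (array([202.3,  42.5]), [189, 22, 23, 31, 263])
R (array([255.8, 176.5]), [247, 168, 19, 19, 293])
R (array([319.1, 267.2]), [309, 252, 25, 36, 421])
```

View pics/w2.png

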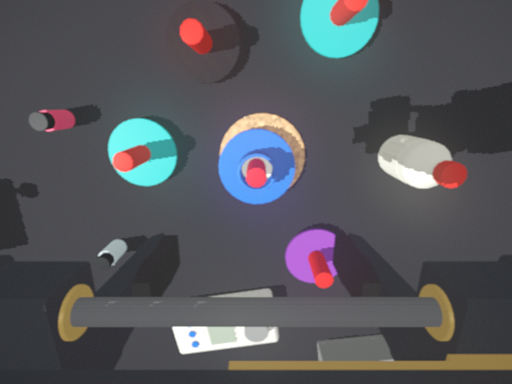

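The pair is centred at (256,167) with its red knob top near (256,178), almost exactly under the tool. I'll descend onto the knob and grip it.

Emit:
{"op": "carry_out", "data": {
  "plan": [
    {"rot": [0, 0, 0], "xyz": [0, 0.0005, 0.03], "grip": 0},
    {"rot": [0, 0, 0], "xyz": [0, 0.0005, 0.065], "grip": 0},
    {"rot": [0, 0, 0], "xyz": [0, 0.0005, 0.1], "grip": 0},
    {"rot": [0, 0, 0], "xyz": [0, 0.0005, 0.135], "grip": 0},
    {"rot": [0, 0, 0], "xyz": [0, 0.0005, 0.165], "grip": 0},
    {"rot": [0, 0, 0], "xyz": [0, 0.0005, 0.187], "grip": 0},
    {"rot": [0, 0, 0], "xyz": [0, 0.0005, 0.187], "grip": 0},
    {"rot": [0, 0, 0], "xyz": [0, 0.0005, 0.187], "grip": 0}
  ],
  "squeeze": 20
}}

```text
clock: 7.45
tool_pos: [0.5404, 0.2292, 0.0572]
eef_rot: [0.065, 0.998, -0.001, -0.001]
contact_force: [-0.1, 0.1, 0.5]
opening: 0.999
finger_force: 0.0
```

Emit:
{"op": "carry_out", "data": {
  "plan": [
    {"rot": [0, 0, 0], "xyz": [0, 0, 0], "grip": 255},
    {"rot": [0, 0, 0], "xyz": [0, 0, 0], "grip": 255},
    {"rot": [0, 0, 0], "xyz": [0, 0, 0], "grip": 255},
    {"rot": [0, 0, 0], "xyz": [0, 0, 0], "grip": 255},
    {"rot": [0, 0, 0], "xyz": [0, 0, 0], "grip": 255},
    {"rot": [0, 0, 0], "xyz": [0, 0, 0], "grip": 255},
    {"rot": [0, 0, 0], "xyz": [0, 0, 0], "grip": 255},
    {"rot": [0, 0, 0], "xyz": [0, 0, 0], "grip": 255}
  ]
}}

```text
clock: 8.12
tool_pos: [0.5405, 0.2311, 0.0577]
eef_rot: [0.064, 0.998, 0.0, 0.0]
contact_force: [-0.5, 0.2, -0.1]
opening: 0.419
finger_force: 0.0
```

Emit:
{"op": "carry_out", "data": {
  "plan": [
    {"rot": [0, 0, 0], "xyz": [0, 0, 0], "grip": 255},
    {"rot": [0, 0, 0], "xyz": [0, 0, 0], "grip": 255},
    {"rot": [0, 0, 0], "xyz": [0, 0, 0], "grip": 255},
    {"rot": [0, 0, 0], "xyz": [0, 0, 0], "grip": 255}
  ]
}}

```text
clock: 8.45
tool_pos: [0.5403, 0.2304, 0.0575]
eef_rot: [0.064, 0.998, -0.001, -0.0]
contact_force: [-1.1, -2.1, -0.0]
opening: 0.264
finger_force: 20.0
```

Emit:
{"op": "carry_out", "data": {
  "plan": [
    {"rot": [0, 0, 0], "xyz": [0, 0, -0.01], "grip": 255},
    {"rot": [0, 0, 0], "xyz": [0, 0, -0.03], "grip": 255},
    {"rot": [0, 0, 0], "xyz": [0, 0, -0.055], "grip": 255},
    {"rot": [0, 0, 0], "xyz": [0, 0, -0.08], "grip": 255},
    {"rot": [0, 0, 0], "xyz": [0, 0, -0.105], "grip": 255},
    {"rot": [0, 0, 0], "xyz": [0, 0, -0.13], "grip": 255},
    {"rot": [0, 0, 0], "xyz": [0, 0, -0.15], "grip": 255},
    {"rot": [0, 0, 0], "xyz": [0, 0, -0.16], "grip": 255}
  ]
}}

```text
clock: 9.12
tool_pos: [0.5412, 0.2323, 0.2208]
eef_rot: [0.064, 0.998, 0.002, 0.002]
contact_force: [-0.4, 0.1, -1.5]
opening: 0.265
finger_force: 20.0
```

```bash
python3 - <<'E'
from h import *
np.set_printoptions(precision=4,suppress=True)
st=r.get_state(); im=r.snapshot("wrist"); cv2.imwrite("pics/w3.png",im[:,:,::-1])
print(st["tool_pos"],R.from_quat(st["eef_rot"]).as_matrix(),st["opening"],st["contact_force"],st["q"])
M=R.from_quat(st["eef_rot"]).as_matrix()
print("tool shift to chamber (offset knob - tcp at grasp kept):",M.T@(np.array([.4625,-.2247,0])-np.array([.5413,.2284,0])))
E
```

```text
[0.5412 0.2323 0.2208] [[-0.9919  0.1269  0.0036]
 [ 0.1269  0.9919  0.0029]
 [-0.0032  0.0033 -1.    ]] 0.26456497230981935 [-0.4182  0.0724 -1.4521] [-0.1517  0.7105 -0.5834  1.6901  0.4829  0.8839  0.5088]
tool shift to chamber (offset knob - tcp at grasp kept): [ 0.0207 -0.4594 -0.0016]
```

View pics/w3.png

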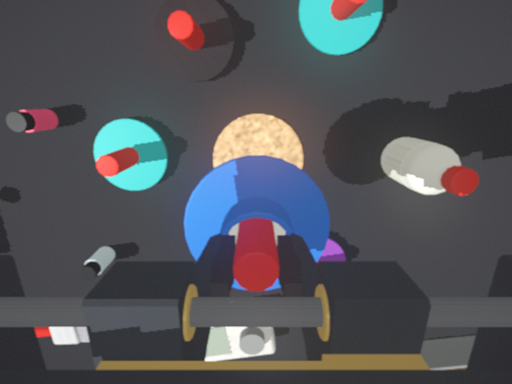

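Both covers hang together in the fingers, with the knob at about (256,250). I'll carry them towards the chamber and stop 120 mm short in y to look at the rim.

Emit:
{"op": "carry_out", "data": {
  "plan": [
    {"rot": [0, 0, 0], "xyz": [0.001, -0.01, 0], "grip": 255},
    {"rot": [0, 0, 0], "xyz": [0.002, -0.03, 0], "grip": 255},
    {"rot": [0, 0, 0], "xyz": [0.004, -0.06, 0], "grip": 255},
    {"rot": [0, 0, 0], "xyz": [0.005, -0.09, 0], "grip": 255},
    {"rot": [0, 0, 0], "xyz": [0.006, -0.12, 0], "grip": 255},
    {"rot": [0, 0, 0], "xyz": [0.008, -0.15, 0], "grip": 255},
    {"rot": [0, 0, 0], "xyz": [0.01, -0.18, 0], "grip": 255},
    {"rot": [0, 0, 0], "xyz": [0.011, -0.21, 0], "grip": 255}
  ]
}}

```text
clock: 9.83
tool_pos: [0.5005, 0.0217, 0.216]
eef_rot: [0.064, 0.998, -0.001, -0.002]
contact_force: [0.2, 0.3, -2.0]
opening: 0.267
finger_force: 20.0
```

Emit:
{"op": "carry_out", "data": {
  "plan": [
    {"rot": [0, 0, 0], "xyz": [0.002, -0.03, 0], "grip": 255},
    {"rot": [0, 0, 0], "xyz": [0.004, -0.06, 0], "grip": 255},
    {"rot": [0, 0, 0], "xyz": [0.006, -0.09, 0], "grip": 255},
    {"rot": [0, 0, 0], "xyz": [0.008, -0.115, 0], "grip": 255},
    {"rot": [0, 0, 0], "xyz": [0.01, -0.13, 0], "grip": 255},
    {"rot": [0, 0, 0], "xyz": [0.01, -0.13, 0], "grip": 255},
    {"rot": [0, 0, 0], "xyz": [0.01, -0.13, 0], "grip": 255},
    {"rot": [0, 0, 0], "xyz": [0.01, -0.13, 0], "grip": 255}
  ]
}}

```text
clock: 10.5
tool_pos: [0.476, -0.1024, 0.217]
eef_rot: [0.063, 0.998, 0.001, -0.0]
contact_force: [-0.1, 0.1, -2.9]
opening: 0.264
finger_force: 20.0
```

```bash
python3 - <<'E'
from h import *
np.set_printoptions(precision=4,suppress=True)
st=r.get_state(); im=r.snapshot("wrist"); cv2.imwrite("pics/w4.png",im[:,:,::-1]); np.save("w4.npy",dict(st),allow_pickle=True)
print(st["tool_pos"],R.from_quat(st["eef_rot"]).as_matrix(),st["opening"],st["contact_force"])
W=cam("wrist",st); print(proj(W,[.4625,-.2247,.085]))
E
```

```text
[ 0.476  -0.1024  0.217 ] [[-0.992   0.1262 -0.0008]
 [ 0.1262  0.992   0.0014]
 [ 0.001   0.0013 -1.    ]] 0.26358606928065825 [-0.1077  0.1444 -2.9118]
[133.2547 187.6102]
```

View pics/w4.png

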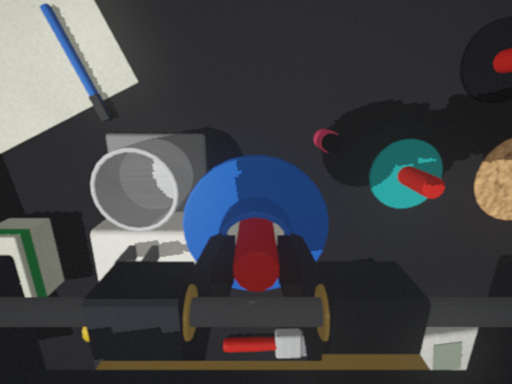

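Rim spans u 91–179 and v 149–231, centre about (135,190). The knob spans u 235–279, and the plate spans u 183–329 with its top edge at v 155.

```bash
python3 - <<'E'
from h import *
np.set_printoptions(precision=4,suppress=True)
st=np.load("w4.npy",allow_pickle=True).item(); im=cv2.imread("pics/w4.png")[:,:,::-1].copy(); W=cam("wrist",st)
M=R.from_quat(st["eef_rot"]).as_matrix(); T=st["tool_pos"]
for uv in((91,190),(179,190),(135,149),(135,231),(135,190)): print(uv,plane(W,*uv,.085))
m=mask(im,*RED)|mask(im,*RED0); m[:210]=0;m[300:]=0;m[:,:225]=0;m[:,290:]=0
ys,xs=np.nonzero(m); print("red rows",[(y,xs[ys==y].min(),xs[ys==y].max()) for y in range(215,295,6) if (ys==y).any()])
# project candidate knob (centred on TCP) top circle & collar base circle
for nm,h,rad in(("top",.023,.012),("base",-.003,.012),("plate",-.031,.05)):
    pts=np.array([proj(W,T+M@np.array([rad*np.cos(a),rad*np.sin(a),-h])) for a in np.linspace(0,6.28,60)]); print(nm,pts.min(0),pts.max(0))
E
```

```text
(91, 190) [ 0.4596 -0.2676  0.085 ]
(179, 190) [ 0.4708 -0.1795  0.085 ]
(135, 149) [ 0.4248 -0.2131  0.085 ]
(135, 231) [ 0.5094 -0.2351  0.085 ]
(135, 190) [ 0.4652 -0.2236  0.085 ]
red rows [(221, np.int64(242), np.int64(268)), (227, np.int64(240), np.int64(272)), (233, np.int64(239), np.int64(273)), (239, np.int64(238), np.int64(273)), (245, np.int64(237), np.int64(275)), (251, np.int64(235), np.int64(276)), (257, np.int64(234), np.int64(276)), (263, np.int64(233), np.int64(278)), (269, np.int64(233), np.int64(278)), (275, np.int64(234), np.int64(278)), (281, np.int64(238), np.int64(273)), (287, np.int64(245), np.int64(267))]
top [231.2442 251.0851] [279.985  293.4256]
base [234.8565 228.3253] [276.3278 265.4767]
plate [180.7962 152.9709] [330.3011 290.3741]
```

```bash
python3 - <<'E'
from h import *
from scipy.optimize import least_squares
np.set_printoptions(precision=4,suppress=True)
for k in("w1","w4"):
    st=np.load(k+".npy",allow_pickle=True).item(); im=cv2.imread(f"pics/{k}.png"); W=cam("wrist",st)
    ys,xs=np.nonzero(cv2.Canny(im,60,140)); c=np.array([.4645,-.224])
    P=np.array([plane(W,u,v,.085)[:2] for u,v in zip(xs,ys)])
    for rad in (.0445,.040):
        b=c.copy()
        for tol in(.005,.003,.002,.002):
            d=np.linalg.norm(P-b,axis=1); Q=P[abs(d-rad)<tol]
            b=least_squares(lambda q:np.linalg.norm(Q-q,axis=1)-rad,b,loss="soft_l1",f_scale=.001).x
        print(k,rad,b,len(Q))
E
```

```text
w1 0.0445 [ 0.4665 -0.2253] 272
w1 0.04 [ 0.4659 -0.2258] 218
w4 0.0445 [ 0.4664 -0.2251] 352
w4 0.04 [ 0.4661 -0.2248] 230
```

Emit:
{"op": "carry_out", "data": {
  "plan": [
    {"rot": [0, 0, 0], "xyz": [-0.001, -0.02, 0], "grip": 255},
    {"rot": [0, 0, 0], "xyz": [-0.003, -0.05, 0], "grip": 255},
    {"rot": [0, 0, 0], "xyz": [-0.004, -0.08, 0], "grip": 255},
    {"rot": [0, 0, 0], "xyz": [-0.005, -0.105, 0.005], "grip": 255},
    {"rot": [0, 0, 0], "xyz": [-0.006, -0.123, 0.02], "grip": 255},
    {"rot": [0, 0, 0], "xyz": [-0.006, -0.123, 0.045], "grip": 255},
    {"rot": [0, 0, 0], "xyz": [-0.006, -0.123, 0.062], "grip": 255},
    {"rot": [0, 0, 0], "xyz": [-0.006, -0.123, 0.065], "grip": 255}
  ]
}}

```text
clock: 11.22
tool_pos: [0.4653, -0.2248, 0.15]
eef_rot: [0.063, 0.998, 0.001, -0.002]
contact_force: [-0.7, 0.0, -2.4]
opening: 0.267
finger_force: 20.0
```

Emit:
{"op": "carry_out", "data": {
  "plan": [
    {"rot": [0, 0, 0], "xyz": [0, 0, 0], "grip": 255},
    {"rot": [0, 0, 0], "xyz": [0, 0, 0], "grip": 255},
    {"rot": [0, 0, 0], "xyz": [0, 0, 0], "grip": 255}
  ]
}}

```text
clock: 11.47
tool_pos: [0.4678, -0.2256, 0.1537]
eef_rot: [0.063, 0.998, -0.0, 0.001]
contact_force: [-0.1, 0.7, -1.9]
opening: 0.264
finger_force: 20.0
```

```bash
python3 - <<'E'
from h import *
np.set_printoptions(precision=4,suppress=True)
st=r.get_state(); im=r.snapshot("side"); w=r.snapshot("wrist"); a=cv2.resize(im[215:305,220:320],(500,450)); b=cv2.resize(w[100:300,60:300],None,fx=1,fy=1)
cv2.imwrite("pics/s3.png",np.hstack([a,np.pad(b,((0,250),(0,0),(0,0)))])[:,:,::-1])
M=R.from_quat(st["eef_rot"]).as_matrix();print(st["tool_pos"],M,st["opening"],st["contact_force"], "to go",M.T@(np.array([.4663,-.2252,.15])-st["tool_pos"]))
E
```

```text
[ 0.4678 -0.2256  0.1537] [[-0.992   0.1259  0.0023]
 [ 0.1259  0.992  -0.0003]
 [-0.0023 -0.     -1.    ]] 0.26418643214954907 [-0.1161  0.7251 -1.9265] to go [0.0015 0.0002 0.0037]
```

View pics/s3.png

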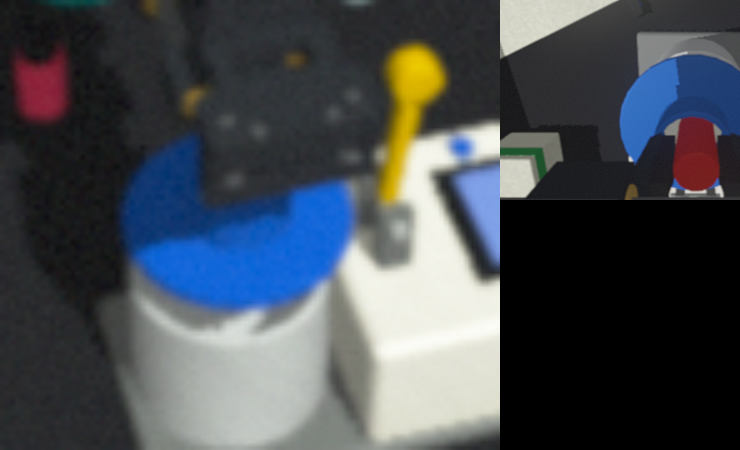

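The side view shows the covers centred over the chamber and the lever clear behind. I lower slowly.

Emit:
{"op": "carry_out", "data": {
  "plan": [
    {"rot": [0, 0, 0], "xyz": [0.001, 0, 0.003], "grip": 255},
    {"rot": [0, 0, 0], "xyz": [0.001, 0, 0.006], "grip": 255},
    {"rot": [0, 0, 0], "xyz": [0.001, 0, 0.009], "grip": 255},
    {"rot": [0, 0, 0], "xyz": [0.001, 0, 0.011], "grip": 255},
    {"rot": [0, 0, 0], "xyz": [0.001, 0, 0.013], "grip": 255},
    {"rot": [0, 0, 0], "xyz": [0.001, 0, 0.015], "grip": 255},
    {"rot": [0, 0, 0], "xyz": [0.001, 0, 0.017], "grip": 255},
    {"rot": [0, 0, 0], "xyz": [0.001, 0, 0.017], "grip": 255}
  ]
}}

```text
clock: 12.23
tool_pos: [0.4654, -0.2261, 0.1352]
eef_rot: [0.064, 0.998, 0.0, -0.0]
contact_force: [-0.5, 0.7, -2.6]
opening: 0.268
finger_force: 20.0
```

Emit:
{"op": "carry_out", "data": {
  "plan": [
    {"rot": [0, 0, 0], "xyz": [0, 0, 0.001], "grip": 255},
    {"rot": [0, 0, 0], "xyz": [0, 0, 0.002], "grip": 255},
    {"rot": [0, 0, 0], "xyz": [0, 0, 0.003], "grip": 255},
    {"rot": [0, 0, 0], "xyz": [0, 0, 0.004], "grip": 255},
    {"rot": [0, 0, 0], "xyz": [0, 0, 0.004], "grip": 255}
  ]
}}

```text
clock: 12.65
tool_pos: [0.4655, -0.2261, 0.1315]
eef_rot: [0.064, 0.998, 0.0, -0.0]
contact_force: [-0.3, -0.3, -2.0]
opening: 0.266
finger_force: 20.0
```

Emit:
{"op": "carry_out", "data": {
  "plan": [
    {"rot": [0, 0, 0], "xyz": [0, 0, 0.001], "grip": 255},
    {"rot": [0, 0, 0], "xyz": [0, 0, 0.002], "grip": 255},
    {"rot": [0, 0, 0], "xyz": [0, 0, 0.003], "grip": 255},
    {"rot": [0, 0, 0], "xyz": [0, 0, 0.004], "grip": 255},
    {"rot": [0, 0, 0], "xyz": [0, 0, 0.004], "grip": 255}
  ]
}}

```text
clock: 13.07
tool_pos: [0.4655, -0.2261, 0.1274]
eef_rot: [0.064, 0.998, 0.0, -0.0]
contact_force: [0.3, -1.0, -2.2]
opening: 0.263
finger_force: 20.0
```

Emit:
{"op": "carry_out", "data": {
  "plan": [
    {"rot": [0, 0, 0], "xyz": [0, 0, 0.0005], "grip": 255},
    {"rot": [0, 0, 0], "xyz": [0, 0, 0.001], "grip": 255},
    {"rot": [0, 0, 0], "xyz": [0, 0, 0.001], "grip": 255},
    {"rot": [0, 0, 0], "xyz": [0, 0, 0.001], "grip": 255}
  ]
}}

```text
clock: 13.4
tool_pos: [0.4656, -0.2261, 0.1266]
eef_rot: [0.064, 0.998, 0.0, 0.0]
contact_force: [0.2, -0.2, -2.2]
opening: 0.264
finger_force: 20.0
```

Emit:
{"op": "carry_out", "data": {
  "plan": [
    {"rot": [0, 0, 0], "xyz": [0, 0, 0.0005], "grip": 255},
    {"rot": [0, 0, 0], "xyz": [0, 0, 0.001], "grip": 255},
    {"rot": [0, 0, 0], "xyz": [0, 0, 0.0015], "grip": 255},
    {"rot": [0, 0, 0], "xyz": [0, 0, 0.0015], "grip": 255}
  ]
}}

```text
clock: 13.73
tool_pos: [0.4657, -0.2262, 0.1263]
eef_rot: [0.064, 0.998, -0.001, 0.0]
contact_force: [-3.1, -0.0, 8.4]
opening: 0.267
finger_force: 20.0
```

Emit:
{"op": "carry_out", "data": {
  "plan": [
    {"rot": [0, 0, 0], "xyz": [0, 0, 0.0005], "grip": 255},
    {"rot": [0, 0, 0], "xyz": [0, 0, 0.001], "grip": 255},
    {"rot": [0, 0, 0], "xyz": [0, 0, 0.0015], "grip": 255},
    {"rot": [0, 0, 0], "xyz": [0, 0, 0.0015], "grip": 255}
  ]
}}

```text
clock: 14.07
tool_pos: [0.4657, -0.2262, 0.1262]
eef_rot: [0.064, 0.998, -0.001, 0.001]
contact_force: [-6.8, 1.5, 22.0]
opening: 0.267
finger_force: 20.0
```

Seated at the expected height (TCP z 0.126). I take off the push, open and rise.

Emit:
{"op": "carry_out", "data": {
  "plan": [
    {"rot": [0, 0, 0], "xyz": [0, 0, -0.0022], "grip": 255},
    {"rot": [0, 0, 0], "xyz": [0, 0, -0.0022], "grip": 255},
    {"rot": [0, 0, 0], "xyz": [0, 0, -0.0022], "grip": 0},
    {"rot": [0, 0, 0], "xyz": [0, 0, -0.0022], "grip": 0},
    {"rot": [0, 0, 0], "xyz": [0, 0, -0.0022], "grip": 0},
    {"rot": [0, 0, 0], "xyz": [0, 0, -0.0022], "grip": 0},
    {"rot": [0, 0, 0], "xyz": [0, 0, -0.0022], "grip": 0},
    {"rot": [0, 0, 0], "xyz": [0, 0, -0.0022], "grip": 0}
  ]
}}

```text
clock: 14.73
tool_pos: [0.4656, -0.2261, 0.1257]
eef_rot: [0.064, 0.998, 0.0, -0.0]
contact_force: [-0.5, 0.1, 1.0]
opening: 0.695
finger_force: 0.0
```

Emit:
{"op": "carry_out", "data": {
  "plan": [
    {"rot": [0, 0, 0], "xyz": [0, 0, 0], "grip": 0},
    {"rot": [0, 0, 0], "xyz": [0, 0, 0], "grip": 0},
    {"rot": [0, 0, 0], "xyz": [0, 0, -0.02], "grip": 0},
    {"rot": [0, 0, 0], "xyz": [0, 0, -0.045], "grip": 0},
    {"rot": [0, 0, 0], "xyz": [0, 0, -0.07], "grip": 0},
    {"rot": [0, 0, 0], "xyz": [0, 0, -0.08], "grip": 0},
    {"rot": [0, 0, 0], "xyz": [0, 0, -0.08], "grip": 0},
    {"rot": [0, 0, 0], "xyz": [0, 0, -0.08], "grip": 0}
  ]
}}

```text
clock: 15.4
tool_pos: [0.4654, -0.2264, 0.2056]
eef_rot: [0.064, 0.998, -0.0, 0.0]
contact_force: [0.1, 0.1, -0.2]
opening: 1.001
finger_force: 0.0
```

```bash
python3 - <<'E'
from h import *
np.set_printoptions(precision=4,suppress=True)
st=r.get_state(); im=r.snapshot("wrist"); sd=r.snapshot("side"); np.save("w5.npy",dict(st),allow_pickle=True)
cv2.imwrite("pics/w5.png",np.hstack([im[90:340,100:420],cv2.resize(sd[215:305,220:320],(278,250))])[:,:,::-1])
W=cam("wrist",st); M=R.from_quat(st["eef_rot"]).as_matrix(); T=st["tool_pos"]; print(T,M,st["opening"])
m=mask(im,*BLU); cs=max(cv2.findContours(m,cv2.RETR_EXTERNAL,cv2.CHAIN_APPROX_NONE)[0],key=cv2.contourArea)
e=cv2.fitEllipse(cv2.convexHull(cs)); p=plane(W,*e[0],.092); print("plate",e,p,M.T@(p-T))
m=mask(im,*RED)|mask(im,*RED0); print(blobs(m,80))
for nm,z in(("knobtop",.148),("rim",.085)): print(nm,proj(W,[.4663,-.2252,z]),proj(W,[p[0],p[1],z]))
E
```

```text
[ 0.4654 -0.2264  0.2056] [[-0.9918  0.1278  0.0002]
 [ 0.1278  0.9918 -0.0005]
 [-0.0002 -0.0005 -1.    ]] 1.000692128905992
plate ((253.722900390625, 189.94300842285156), (98.6812744140625, 105.55938720703125), 90.90983581542969) [ 0.4643 -0.228   0.092 ] [ 0.0009 -0.0017  0.1136]
[(array([430.7, 133.4]), [419, 126, 29, 14, 107]), (array([255.5, 208. ]), [242, 183, 29, 44, 857]), (array([331.2, 347.3]), [305, 340, 55, 16, 703])]
knobtop [257.3194 213.5624] [253.2663 211.5288]
rim [256.9458 189.4664] [253.7676 187.8277]
```

View pics/w5.png

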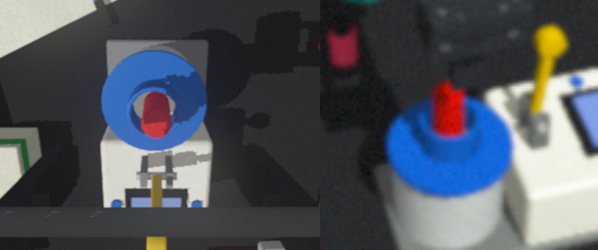

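Both covers sit nested on the chamber, with the plate centre at full-image (254,190) and the lever leaning back. The collar is about 1.7 mm to tool −y, so I correct for that and descend over it.

Emit:
{"op": "carry_out", "data": {
  "plan": [
    {"rot": [0, 0, 0], "xyz": [0.0005, -0.0015, 0.02], "grip": 0},
    {"rot": [0, 0, 0], "xyz": [0.0005, -0.0015, 0.045], "grip": 0},
    {"rot": [0, 0, 0], "xyz": [0.0005, -0.0015, 0.07], "grip": 0},
    {"rot": [0, 0, 0], "xyz": [0.0005, -0.0015, 0.09], "grip": 0},
    {"rot": [0, 0, 0], "xyz": [0.0005, -0.0015, 0.102], "grip": 0},
    {"rot": [0, 0, 0], "xyz": [0.0005, -0.0015, 0.107], "grip": 0},
    {"rot": [0, 0, 0], "xyz": [0.0005, -0.0015, 0.107], "grip": 0},
    {"rot": [0, 0, 0], "xyz": [0.0005, -0.0015, 0.107], "grip": 0}
  ],
  "squeeze": 20
}}

```text
clock: 16.17
tool_pos: [0.4647, -0.2273, 0.0985]
eef_rot: [0.064, 0.998, 0.0, -0.0]
contact_force: [1.3, 1.1, -0.1]
opening: 1.001
finger_force: 0.0
```

Emit:
{"op": "carry_out", "data": {
  "plan": [
    {"rot": [0, 0, 0], "xyz": [0, 0, 0], "grip": 255},
    {"rot": [0, 0, 0], "xyz": [0, 0, 0], "grip": 255},
    {"rot": [0, 0, 0], "xyz": [0, 0, 0], "grip": 255},
    {"rot": [0, 0, 0], "xyz": [0, 0, 0], "grip": 255},
    {"rot": [0, 0, 0], "xyz": [0, 0, 0], "grip": 255},
    {"rot": [0, 0, 0], "xyz": [0, 0, 0], "grip": 255},
    {"rot": [0, 0, 0], "xyz": [0, 0, 0], "grip": 255},
    {"rot": [0, 0, 0], "xyz": [0, 0, 0], "grip": 255}
  ]
}}

```text
clock: 16.83
tool_pos: [0.4649, -0.2277, 0.099]
eef_rot: [0.064, 0.998, -0.0, 0.0]
contact_force: [0.9, 0.7, 1.8]
opening: 0.528
finger_force: 20.0
```

Emit:
{"op": "carry_out", "data": {
  "plan": [
    {"rot": [0, 0, 0], "xyz": [0, 0, 0], "grip": 255},
    {"rot": [0, 0, 0], "xyz": [0, 0, 0], "grip": 255}
  ]
}}

```text
clock: 17.0
tool_pos: [0.4649, -0.2277, 0.099]
eef_rot: [0.064, 0.998, -0.0, 0.0]
contact_force: [-0.5, -1.3, 3.1]
opening: 0.527
finger_force: 20.0
```

Emit:
{"op": "carry_out", "data": {
  "plan": [
    {"rot": [0, 0, 0], "xyz": [0, 0, -0.002], "grip": 255},
    {"rot": [0, 0, 0], "xyz": [0, 0, -0.005], "grip": 255},
    {"rot": [0, 0, 0], "xyz": [0, 0, -0.01], "grip": 255},
    {"rot": [0, 0, 0], "xyz": [0, 0, -0.016], "grip": 255},
    {"rot": [0, 0, 0], "xyz": [0, 0, -0.023], "grip": 255},
    {"rot": [0, 0, 0], "xyz": [0, 0, -0.031], "grip": 255},
    {"rot": [0, 0, 0], "xyz": [0, 0, -0.039], "grip": 255},
    {"rot": [0, 0, 0], "xyz": [0, 0, -0.047], "grip": 255}
  ]
}}

```text
clock: 17.67
tool_pos: [0.465, -0.2276, 0.1469]
eef_rot: [0.064, 0.998, -0.0, 0.0]
contact_force: [-0.7, 0.4, -0.9]
opening: 0.526
finger_force: 20.0
```

Emit:
{"op": "carry_out", "data": {
  "plan": [
    {"rot": [0, 0, 0], "xyz": [0, 0, -0.008], "grip": 255},
    {"rot": [0, 0, 0], "xyz": [0, 0, -0.017], "grip": 255},
    {"rot": [0, 0, 0], "xyz": [0, 0, -0.026], "grip": 255},
    {"rot": [0, 0, 0], "xyz": [0, 0, -0.034], "grip": 255},
    {"rot": [0, 0, 0], "xyz": [0, 0, -0.04], "grip": 255},
    {"rot": [0, 0, 0], "xyz": [0, 0, -0.043], "grip": 255},
    {"rot": [0, 0, 0], "xyz": [0, 0, -0.043], "grip": 255},
    {"rot": [0, 0, 0], "xyz": [0, 0, -0.043], "grip": 255}
  ]
}}

```text
clock: 18.33
tool_pos: [0.4648, -0.2276, 0.1888]
eef_rot: [0.064, 0.998, -0.0, -0.0]
contact_force: [-0.4, 0.0, -2.4]
opening: 0.536
finger_force: 20.0
```

Emit:
{"op": "carry_out", "data": {
  "plan": [
    {"rot": [0, 0, 0], "xyz": [0, 0, 0], "grip": 255},
    {"rot": [0, 0, 0], "xyz": [0, 0, 0], "grip": 255},
    {"rot": [0, 0, 0], "xyz": [0, 0, 0], "grip": 255}
  ]
}}

```text
clock: 18.58
tool_pos: [0.4647, -0.2275, 0.1885]
eef_rot: [0.064, 0.998, 0.0, -0.0]
contact_force: [0.6, -1.0, -1.4]
opening: 0.532
finger_force: 20.0
```

```bash
python3 - <<'E'
from h import *
sd=r.snapshot("side"); st=r.get_state(); cv2.imwrite("pics/s4.png",cv2.resize(sd[190:310,210:330],(480,480))[:,:,::-1])
print(st["tool_pos"],st["opening"],st["finger_force"],st["contact_force"],abs(st["qd"]).max())
print(blobs(mask(sd,*RED)|mask(sd,*RED0),20), proj(cam("side"),[.4663,-.2252,.135]))
E
```

```text
[ 0.46474522 -0.22746477  0.18850068] 0.5306596901534265 19.99919559843761 [-0.01818771 -0.63034004 -0.91488194] 0.0030777618686038282
[(array([210.9, 113. ]), [207, 109, 9, 8, 57]), (array([166.4, 153.9]), [161, 146, 10, 19, 134]), (array([183.2, 184.3]), [178, 175, 11, 20, 166]), (array([234.2, 193.7]), [230, 185, 9, 20, 140]), (array([354.7, 234. ]), [346, 222, 19, 25, 212]), (array([227.7, 232. ]), [223, 226, 10, 13, 61]), (array([265.6, 262.8]), [262, 258, 8, 11, 82]), (array([475.9, 264.5]), [470, 258, 14, 14, 80])] [264.35203817 251.69467202]
```

View pics/s4.png

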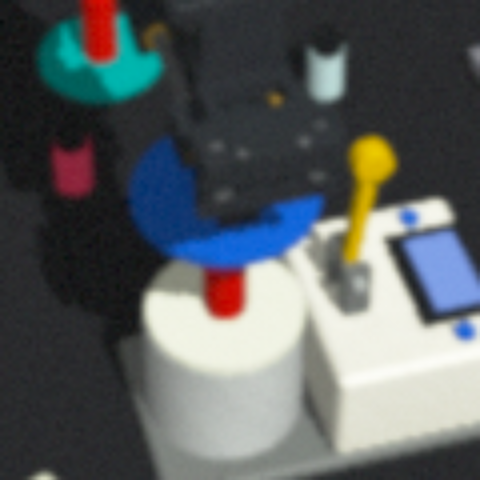

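The blue cover is held level above. The white inner cover is seated with its knob standing at side (265,260), and the lever still leans back. I hand the job in.

```bash
python3 -c "
from plant import r
print(r.finish_job())"
```

```text
the job is handed in; nothing more can be done
None
```

I handed the job in with the lever raised, the white inner cover seated on the chamber and the blue outer cover held level and still above it; the hand-in returned no verdict.

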